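Centre a tube mixer's rotor in its end float and set the transport lock

TASK

The rotary tube mixer is about to be moved, so lock its rotor midway in its end float. Hold the ribbed sleeve on the shaft, push the shaft along its axis towards the drive head until you feel it stop, then pull it back the other way until it stops at the tailstock - firmly enough to be sure of each stop, but never with more than 20 N on it. Then leave the shaft midway between the two stops, let go, and swing the lever on the tailstock down to lock it, without disturbing the things around.

Things in the scene. Friction and masses are not known exactly. Their poses are not given: they have to be found in the camera images.
- mixer: Rotary tube mixer: white base 220 x 400 mm, 42 mm high, standing fixed on the bench; white drive head 130 x 110 mm, top 167 mm high, on its +y end. Origin under the centre of the base; its y axis is parallel to the shaft and points from the tailstock to the drive head, its z up. The shaft axis is level, 125 mm above the bench, straight over the origin's y axis.
- rotor: Steel shaft, 16 mm in diameter, from the drive head into the tailstock, with a white carrier disc (110 mm in diameter) near the head; origin on its axis. It cannot turn, only slides along mixer y with a drag of 2 to 3 N, and stays where left. Its travel of 8 to 20 mm ends at hidden stops inside the head and the tailstock, nylon-faced: they give under 1 mm at 10 N and more than 20 N marks them.
- sleeve_mid (a point): Middle of the ribbed black rubber sleeve on the shaft, on the shaft axis, 125 mm above the bench. The sleeve is 30 mm in diameter and 70 mm long along mixer y: the place to hold the shaft, from above with the fingers either side of it. The carrier disc is about 100 mm from this point towards the head, the tailstock's face 70 to 95 mm the other way; the base top lies 83 mm below.
- tailstock: Aluminium tailstock clamped on rails at the -y end of the base: block 60 mm (mixer x) x 44 mm (along the shaft), top 141 mm above the bench, closed outside. Origin on the bench plane, under the shaft axis and the middle of the block; axes parallel to the mixer's. It does not move, but stands at different places along the rails.
- lock (a joint): Transport lock on the tailstock, a cam lever that clamps the shaft: 0 rad open (lever rises 55 degrees above level, leaning to mixer -x), 1.047 rad locked, at its own stop (lever 5 degrees below level, pointing to mixer -x). It swings in the plane across the shaft, takes a few newtons at the ball, most where the cam bites, and stays where it is left.
- lock_pivot (a point): Pivot of the lock lever, on top of the tailstock, 147.5 mm above the bench; the pivot axis is parallel to the shaft.
- lock_ball (a point): Centre of the black ball, 22 mm in diameter, at the end of the lock lever, 65 mm from the pivot; about 201 mm above the bench when open, 142 mm when locked. Pressed down from above it locks.
- tube_rack: Bystander: white rack 75 x 200 mm with capped blood tubes, 100 mm high. Origin under its centre.
- tip_box: Bystander: yellow pipette-tip box 85 x 122 mm, 75 mm high. Origin under its centre.
- reagent_bottle: Bystander: grey jar with a black cap, 64 mm in diameter, 125 mm high. Origin under its centre.
- gauze_carton: Bystander: white carton 100 x 100 mm, 85 mm high. Origin under its centre.

How it is judged:
By the outcome, as a careful person would: the job done as asked, in the order asked, and still so for the second after the job is handed in, with the robot touching nothing.
It also fails if it takes over 72 s, if anything falls off the work surface, if the arm or the gripper's body presses on something with over 40 N, if the wrist force passes 120 N, or if a joint passes its speed limit or range.

ROBOT

A 6-joint arm with a two-finger parallel gripper is mounted at the origin on the work surface. World frame = base frame: x ahead of the robot, y to its left, z up, the work surface at z = 0. Lengths are in mm, angles in rad, forces in N, time in s.
With the tool pointing down it reaches from about 350 to 850 mm from the base axis. Payload 8.1 kg.
Tool frame: the origin (TCP) lies between the finger pads; the fingertips stand 25 mm ahead of it and the grasp point (between the pads) lies 6 mm ahead of it; y points along the fingers, x is the direction in which the jaws open and shut, and the axes are right-handed (so a half turn about y gives the same grasp; the last joint's range is limited). The gripper opens to 93 mm and grips with 3 to 60 N. Pads are 15 mm wide; open, the fingers measure 128 mm over their backs; the gripper's body (75 mm by 188 mm) begins 65 mm behind the grasp point.
Start: joints at [-1.39, 0.13, 1.488, -0, 1.523, -0.085], TCP at [157.629, -578.929, 243.635] pointing down, gripper open.
Joint ranges: [-2.96, 2.96], [-0.89, 2.26], [0.02, 2.5], [-1.34, 4.48], [0, 2.73], [-2.66, 2.66]. Speed limits (rad/s): [2.39, 2.39, 2.79, 3.14, 3.14, 3.14].

INTERFACE

Orientations are given as a 3x3 rotation matrix whose columns are the frame's x, y, z axes.
In Python, from station import manip, eyes, job, finder gives the robot as it stands.
- The arm moves only by the tool apply_moves, never from a script. Its argument "targets" is a list of rows, each an object of numbers: "x", "y", "z": the shift along the world's x, y, z in mm; "ax", "ay", "az": the turn, a rotation vector about the world's x, y, z in rad. In form: [{"x": .., "y": .., "z": .., "ax": .., "ay": .., "az": ..}, ...]. A call has 1 to 5 rows; each row is the pose to reach, as a shift and turn from the pose commanded when the call began; what a row does not reach only later rows make up. A row lasts 1/12 s, in which the tool goes at most 41.7 mm and 7.16 degrees, less where a joint would pass 70% of its speed; a pose out of reach is approached as far as the arm can. A call with a gripper value outside its range is refused whole. "claw" is the finger opening in mm, from 0 to 93, set as the call begins (left out, the last holds). The fingers move at their own pace and stop on an object; "grip_force" is the grip in N (left out, the last holds). Time passes only in rows, so rows that repeat a pose let the fingers close. It gives the time, the measured TCP pose, the force and the opening at its end, in the units of the state.
- manip.sense(): the state, without advancing time (a new reading comes with each control period).
- eyes.read_camera(name): name is "scene" or "top" or "wrist"; returns a dict with "color" (384x512x3 uint8, red, green, blue), "mtx" (3x3 intrinsics, pixels), "dist_coeffs" ([k1, k2, p1, p2, k3] as OpenCV has them; the pictures are not rectified), "R" (3x3) and "t" (3): a world point X has camera coordinates R X + t; the wrist camera has in their place "T_tool_cam" (4x4, takes a point from camera to tool coordinates, whose origin is the TCP and whose axes are the tool frame's). Camera axes: x right, y down, z forward; pixel columns grow to the right and rows downward; lengths in mm; the calibration is good to about 2 mm. A picture is of the moment at which its call begins: read the wrist's pose just before it. There is no depth.
- job.hand_in(): hands the job in, once; it reports no verdict.
Trained networks look in a picture, given as the dict that the camera call returned (one of the last four; its "shot" number tells which), for a name from the list of things; names that differ only in an ending like _2 or _b are one class to them, and where a whole thing is asked for, a point or a joint stands for the part that bears it (a point fixed in the world has none). Each returns a list of dicts, best first, with "confidence" (0 to 1); they miss things now and then, are a little off and sometimes report something else, mostly with a low value. They report only what shows in the picture. A call takes as long as a camera call.
- finder.find_in(picture, label): "location" ([column, row] in pixels, amid what is visible of it).
- finder.tip_of(picture, label): "location" ([column, row] in pixels: a listed point, or the origin of a listed thing).
The state is a dict: "time_s": time; "joints": joint angles; "dq": joint speeds; "joint_torque": joint torques, N m; "ee_pos": TCP position; "tcp_rot": TCP orientation; "force": force on the tool from outside, world axes, zero at the start; "torque": the same for the moment, N m; "opening": finger opening in mm.
Only numpy, scipy, OpenCV 4.12 (cv2) and the standard library are available. Lean on these libraries where they do the work, as an engineer would, in place of code of your own. Each camera call takes 0.05 s, during which the arm holds its last target.

## Working session

There is one attempt and no reset: what is moved stays moved. The work goes in short steps, Python scripts to look and compute and a tool call to move; the robot and the scene stay as the last step left them, time stands still between calls to the robot, and variables do not carry over. Pictures are saved under pics/ and viewed, and the job is handed in when it is done.

Besides the shell and the picture viewer there is one more tool, called after "Call:" as a command line: name --argument value ..., lists and objects as JSON in quotes. apply_moves: Moves the arm, as the interface text tells. Its arguments: {"type":"object","properties":{"targets":{"type":"array","items":{"type":"object","properties":{"x":{"type":"number"},"y":{"type":"number"},"z":{"type":"number"},"ax":{"type":"number"},"ay":{"type":"number"},"az":{"type":"number"}}}},"claw":{"type":"number"},"grip_force":{"type":"number"}},"required":["targets"]}

```bash
mkdir -p pics; ls; cat > h.py <<'E'
import numpy as np,cv2
from station import manip,eyes,job,finder
def shot(name,fn):
    s=manip.sense()
    p=eyes.read_camera(name)
    cv2.imwrite('pics/'+fn,p['color'][:,:,::-1])
    if name=='wrist':
        T=np.array(p['T_tool_cam']);W=np.eye(4);W[:3,:3]=np.array(s['tcp_rot']).reshape(3,3);W[:3,3]=s['ee_pos']
        C=W@T; R=C[:3,:3].T; t=-R@C[:3,3]
    else: R=np.array(p['R']);t=np.array(p['t']).ravel()
    return p,R,t
def ray(p,R,t,px):
    u=cv2.undistortPoints(np.array([[px]],float),np.array(p['mtx']),np.array(p['dist_coeffs']))[0,0]
    d=R.T@np.array([u[0],u[1],1]);return -R.T@t,d/np.linalg.norm(d)
def tri(rays):
    A=np.zeros((3,3));b=np.zeros(3)
    for c,d in rays:
        P=np.eye(3)-np.outer(d,d);A+=P;b+=P@c
    X=np.linalg.solve(A,b)
    return X,[np.linalg.norm((np.eye(3)-np.outer(d,d))@(X-c)) for c,d in rays]
def atz(r,z):
    c,d=r;return c+d*(z-c[2])/d[2]
def proj(p,R,t,X):
    return cv2.projectPoints(np.array(X,float).reshape(-1,1,3),cv2.Rodrigues(R)[0],t,np.array(p['mtx']),np.array(p['dist_coeffs']))[0].reshape(-1,2)
E
cat > a.py <<'E'
from h import *
print(manip.sense())
H=dict(sleeve_mid=125,lock_pivot=147.5,lock_ball=201,tailstock=0,mixer=0,rotor=125,tube_rack=0,tip_box=0,reagent_bottle=0,gauze_carton=0)
res={}
for n in['scene','top','wrist']:
    p,R,t=shot(n,n+'0.png')
    for k in H:
        for r in finder.tip_of(p,k)[:2]:
            ry=ray(p,R,t,r['location']); print(n,k,np.round(r['location'],1),round(r['confidence'],2),atz(ry,H[k]).round(1))
            res.setdefault(k,{}).setdefault(n,ry)
for k in res:
    if len(res[k])>1:
        for a in [('scene','top')]:
            if all(x in res[k] for x in a):
                X,e=tri([res[k][x] for x in a]);print(k,X.round(1),np.round(e,1))
E
python3 a.py
```

```text
pics
{'time_s': 0.0, 'joints': array([-1.39040729e+00,  1.31135810e-01,  1.48927416e+00,  8.78530919e-07,
        1.52300190e+00, -8.54091859e-02]), 'dq': array([-7.02913668e-04, -8.81721597e-04,  5.92155038e-05,  1.79130183e-03,
        1.09703018e-05,  1.41899110e-03]), 'joint_torque': array([ 1.69425439e-04, -5.59841573e+01, -4.91759777e+01,  7.70305004e-02,
        3.56613554e-02, -1.34834236e-04]), 'ee_pos': array([ 157.53008522, -578.40896142,  242.60536566]), 'tcp_rot': array([[ 2.62679206e-01, -3.25526921e-04,  9.64883168e-01],
       [-9.64881521e-01,  1.78985733e-03,  2.62679361e-01],
       [-1.81251242e-03, -9.99998345e-01,  1.56063392e-04]]), 'force': array([-0.28422952,  0.09635077,  0.42491189]), 'torque': array([-0.00934387, -0.00426839, -0.03296336]), 'opening': 93.14572285285523}
scene sleeve_mid [248.7 194.8] 0.8 [542.7 -47.4 125. ]
scene sleeve_mid [252.6 231.3] 0.43 [649.4 106.  125. ]
scene lock_pivot [237.4 174. ] 0.56 [ 517.3 -145.7  147.5]
scene lock_ball [249.  159.4] 0.42 [ 472.7 -132.9  201. ]
scene tailstock [234.2 201.7] 0.72 [ 520.1 -166.     0. ]
scene
[... 747 characters left out ...]
 -8.1 125. ]
top tube_rack [378.3 224.1] 0.82 [ 441.9 -448.     0. ]
top tip_box [131.4 214.5] 0.86 [494.3 479.3   0. ]
top tip_box [261.2 195.3] 0.44 [558.3  -8.1   0. ]
top reagent_bottle [375.  169.7] 0.83 [ 649.1 -444.2    0. ]
top gauze_carton [139.2 177. ] 0.59 [635.3 451.    0. ]
sleeve_mid [539.5 -49.5 121.8] [1.1 1.1]
lock_pivot [ 519.7 -140.6  151.5] [1.2 1.2]
lock_ball [ 473.8 -123.3  206.1] [5.2 5.2]
tailstock [ 518.  -155.2    4.7] [8.2 8.2]
mixer [556.3 -10.4  -4.7] [0.6 0.6]
rotor [554.3 -13.9 131.3] [8.7 8.7]
tube_rack [ 440.9 -443.7    9.5] [1.4 1.4]
tip_box [494.2 476.2   8.6] [0.3 0.3]
reagent_bottle [ 647.  -442.4   -1.2] [3. 3.]
gauze_carton [636.9 450.   -1.5] [1.9 1.9]
```

View images.

View pics/scene0.png

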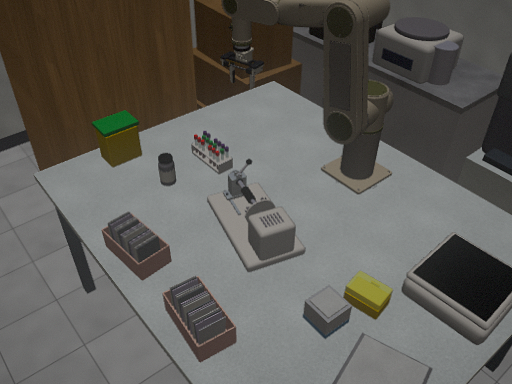

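View pics/top0.png

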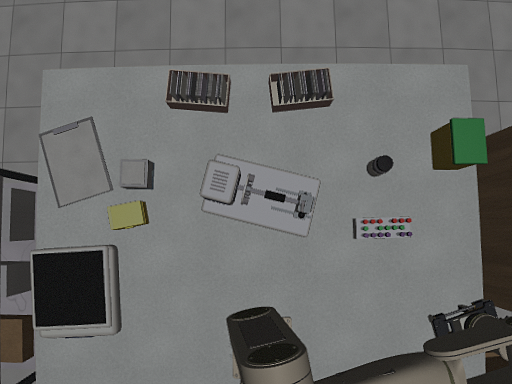

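View pics/wrist0.png

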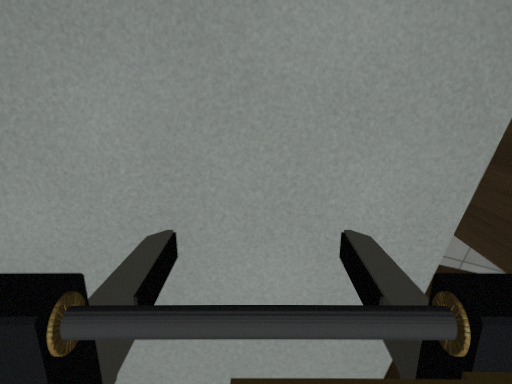

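```bash
python3 - <<'E'
from h import *
p=eyes.read_camera('wrist');print(np.round(p['T_tool_cam'],3),np.round(p['mtx'],1),p['dist_coeffs'])
# mixer direction from top image features
p,R,t=shot('top','top1.png')
im=cv2.imread('pics/top1.png')[140:250,180:340]
cv2.imwrite('pics/top1c.png',cv2.resize(im,None,fx=5,fy=5,interpolation=cv2.INTER_CUBIC))
s=manip.sense();print(s['ee_pos'])
E
```

```text
[[ 1.00000e+00 -1.00000e-03 -0.00000e+00  1.17800e+00]
 [ 0.00000e+00 -2.93000e-01  9.56000e-01 -1.40793e+02]
 [-1.00000e-03 -9.56000e-01 -2.93000e-01  8.01700e+01]
 [ 0.00000e+00  0.00000e+00  0.00000e+00  1.00000e+00]] [[320.6   0.  258.1]
 [  0.  320.6 192.3]
 [  0.    0.    1. ]] [0.01654204 0.         0.         0.         0.        ]
[ 157.63194978 -578.93714339  243.64767248]
```

View pics/top1c.png

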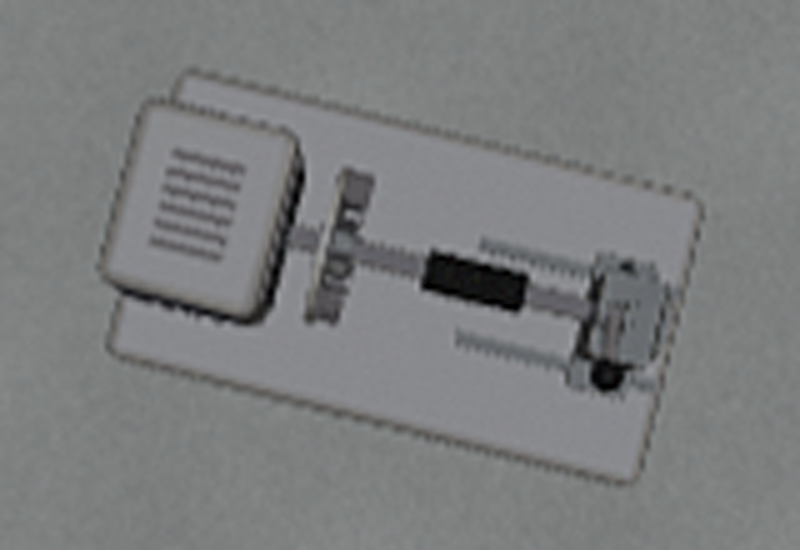

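```bash
python3 - <<'E'
from h import *
p,R,t=shot('top','top2.png')
for a,b,z in [((190,70),(700,195),42),((120,355),(625,485),42),((300,237),(590,303),125),((105,270),(265,325),167)]:
    A,B=[atz(ray(p,R,t,(180+q[0]/5-.4,140+q[1]/5-.4)),z) for q in(a,b)]
    d=A-B;print(A.round(1),B.round(1),np.arctan2(-d[0],d[1]))
print(atz(ray(p,R,t,(180+607/5,140+377/5)),201))
E
```

```text
[710.9 149.8  42. ] [ 612.6 -222.5   42. ] -0.25827554249666546
[502.7 202.2  42. ] [ 402.3 -161.5   42. ] -0.2692885534410577
[577.4  67.5 125. ] [ 528.9 -129.7  125. ] -0.2413331178555182
[553.2 194.6 167. ] [515.1  89.6 167. ] -0.3478601920915428
[ 474.68027722 -131.69401809  201.        ]
```

Call:
apply_moves --targets '[{"x":76,"y":106,"z":40,"az":0.22},{"x":153,"y":212,"z":50,"az":0.44},{"x":229,"y":318,"z":60,"az":0.65},{"x":306,"y":425,"z":60,"az":0.87},{"x":382,"y":531,"z":60,"az":1.09}]'

```text
$.targets[0]: bad value
```

Call:
apply_moves --targets '[{"x":382,"y":531,"z":60,"ax":0,"ay":0,"az":1.045},{"x":382,"y":531,"z":60,"ax":0,"ay":0,"az":1.045},{"x":382,"y":531,"z":60,"ax":0,"ay":0,"az":1.045},{"x":382,"y":531,"z":60,"ax":0,"ay":0,"az":1.045},{"x":382,"y":531,"z":60,"ax":0,"ay":0,"az":1.045}]'

```text
time_s: 2.22
ee_pos: [279.4, -408.9, 262.8]
tcp_rot: [[0.781, 0.0, 0.625], [-0.625, -0.0, 0.781], [0.0, -1.0, -0.0]]
force: [0.8, -0.3, 0.4]
opening: 92.9
```

Call:
apply_moves --targets '[{"x":261,"y":361,"z":40,"ax":0,"ay":0,"az":0.415},{"x":261,"y":361,"z":40,"ax":0,"ay":0,"az":0.415},{"x":261,"y":361,"z":40,"ax":0,"ay":0,"az":0.415},{"x":261,"y":361,"z":40,"ax":0,"ay":0,"az":0.415},{"x":261,"y":361,"z":40,"ax":0,"ay":0,"az":0.415}]'

```text
time_s: 2.63
ee_pos: [401.1, -240.6, 281.8]
tcp_rot: [[0.966, 0.001, 0.259], [-0.259, -0.001, 0.966], [0.001, -1.0, -0.0]]
force: [0.9, -0.8, 1.0]
opening: 92.9
```

Call:
apply_moves --targets '[{"x":116,"y":135,"z":18,"ax":0,"ay":0,"az":0},{"x":116,"y":135,"z":18,"ax":0,"ay":0,"az":0},{"x":116,"y":135,"z":18,"ax":0,"ay":0,"az":0},{"x":116,"y":135,"z":18,"ax":0,"ay":0,"az":0},{"x":116,"y":135,"z":18,"ax":0,"ay":0,"az":0}]'

```text
time_s: 3.05
ee_pos: [519.0, -103.0, 300.0]
tcp_rot: [[0.966, 0.002, 0.258], [-0.258, 0.001, 0.966], [0.002, -1.0, 0.002]]
force: [0.4, -0.3, 0.1]
opening: 92.8
```

```bash
cat > w.py <<'E'
from h import *
import sys,pickle
tag=sys.argv[1]
p,R,t=shot('wrist','w%s.png'%tag)
H=dict(sleeve_mid=125,lock_pivot=147.5,lock_ball=201,tailstock=0)
out={}
for k in H:
    for r in finder.tip_of(p,k)[:2]:
        ry=ray(p,R,t,r['location']);print(k,np.round(r['location'],1),round(r['confidence'],2),atz(ry,H[k]).round(1));out.setdefault(k,ry)
pickle.dump((dict(mtx=p['mtx'],dist_coeffs=p['dist_coeffs']),R,t,out),open('w%s.pkl'%tag,'wb'))
s=manip.sense();print(s['time_s'],s['ee_pos'].round(1))
E
python3 w.py 1
```

```text
sleeve_mid [267.7 119. ] 0.7 [542.1 -49.9 125. ]
lock_pivot [272.3 222.5] 0.82 [ 521.2 -145.7  147.5]
lock_ball [218.8 243.2] 0.69 [ 477.4 -130.1  201. ]
tailstock [264.7 191.4] 0.84 [ 513.9 -156.7    0. ]
3.3 [ 515.7 -108.2  299. ]
```

View pics/w1.png

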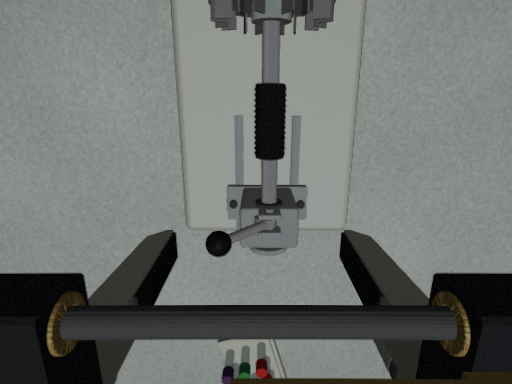

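Call:
apply_moves --targets '[{"x":26,"y":56,"z":-40,"ax":0,"ay":0,"az":0},{"x":26,"y":56,"z":-40,"ax":0,"ay":0,"az":0},{"x":26,"y":56,"z":-40,"ax":0,"ay":0,"az":0}]'

```text
time_s: 3.55
ee_pos: [541.0, -49.4, 255.0]
tcp_rot: [[0.965, -0.005, 0.262], [-0.262, 0.003, 0.965], [-0.006, -1.0, 0.001]]
force: [-0.7, 0.0, -0.6]
opening: 93.2
```

```bash
python3 w.py 2; python3 - <<'E'
from h import *
import pickle
a=pickle.load(open('w1.pkl','rb'));b=pickle.load(open('w2.pkl','rb'))
for k in a[3]:
    if k in b[3]:
        X,e=tri([a[3][k],b[3][k]]);print(k,X.round(1),np.round(e,1))
A=[atz(ray(*a[:3],q),125)for q in((271.5,45),(268.5,180))]
d=A[0]-A[1];print(A,np.arctan2(-d[0],d[1]))
E
```

```text
sleeve_mid [263.5 192. ] 0.68 [543.3 -52.7 125. ]
sleeve_mid [263.5 244.4] 0.19 [ 530.1 -101.9  125. ]
lock_pivot [265.4 298.4] 0.66 [ 520.6 -143.1  147.5]
lock_pivot [263.1 124.6] 0.5 [558.4   5.8 147.5]
lock_ball [206.8 337.1] 0.61 [ 479.4 -126.9  201. ]
tailstock [261.5 240.7] 0.7 [ 514.3 -155.6   -0. ]
3.8 [542.3 -53.  260.4]
sleeve_mid [543.  -49.5 134.6] [1. 1.]
lock_pivot [ 520.1 -148.4  140.2] [0.8 0.8]
lock_ball [ 475.2 -134.3  191.5] [0.2 0.2]
tailstock [ 513.5 -158.6   -6.4] [0. 0.]
[array([561.68759572,  12.18395324, 125.        ]), array([ 527.66262793, -108.79187953,  125.        ])] -0.2741713947744097
```

View pics/w2.png

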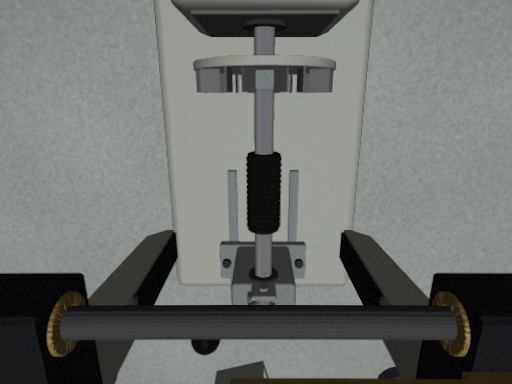

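Call:
apply_moves --targets '[{"x":1,"y":0,"z":-40,"ax":0,"ay":0,"az":0},{"x":1,"y":0,"z":-80,"ax":0,"ay":0,"az":0},{"x":1,"y":0,"z":-110,"ax":0,"ay":0,"az":0},{"x":1,"y":0,"z":-129,"ax":0,"ay":0,"az":0},{"x":1,"y":0,"z":-129,"ax":0,"ay":0,"az":0}]'

```text
time_s: 4.22
ee_pos: [540.1, -52.1, 125.9]
tcp_rot: [[0.965, -0.007, 0.264], [-0.264, 0.001, 0.965], [-0.007, -1.0, -0.001]]
force: [-0.9, 0.2, -0.9]
opening: 93.0
```

```bash
python3 w.py 3
```

```text
sleeve_mid [263.5 262. ] 0.68 [541.9 -52.  125. ]
4.4667 [545.1 -52.1 133.2]
```

View pics/w3.png

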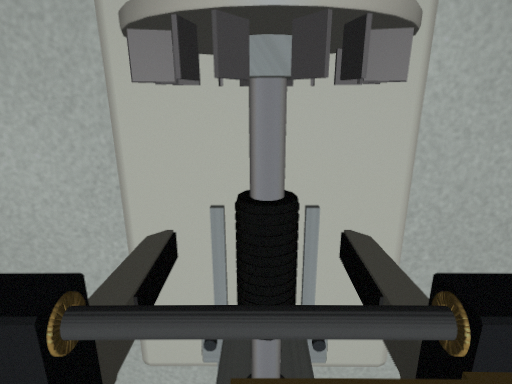

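Call:
apply_moves --targets '[{"x":0,"y":0,"z":0,"ax":0,"ay":0,"az":0},{"x":0,"y":0,"z":0,"ax":0,"ay":0,"az":0}]'

```text
time_s: 4.63
ee_pos: [544.4, -51.6, 132.1]
tcp_rot: [[0.965, 0.003, 0.262], [-0.262, -0.001, 0.965], [0.003, -1.0, 0.0]]
force: [0.4, 0.1, 0.8]
opening: 93.1
```

```bash
python3 -c "
from h import *
p,R,t=shot('wrist','w4.png')
for r in((236,250),(298,250),(250,130),(286,130),):print(atz(ray(p,R,t,r),125))
s=manip.sense();print(s['ee_pos'],s['force'],s['tcp_rot'])"
```

```text
[533.60413152 -44.61908888 125.        ]
[564.11824042 -52.97706784 125.        ]
[556.81321694  11.68849904 125.        ]
[572.61919439   7.37340743 125.        ]
[544.14233016 -51.53630998 131.61984169] [-0.75752746 -0.42145243 -0.10256787] [[ 9.65098708e-01  2.10148338e-03  2.61877962e-01]
 [-2.61877721e-01 -3.94162331e-04  9.65100981e-01]
 [ 2.13136610e-03 -9.99997714e-01  1.69926121e-04]]
```

View pics/w4.png

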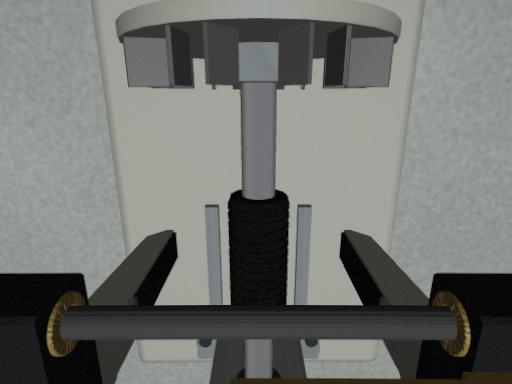

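Call:
apply_moves --targets '[{"x":0,"y":0,"z":0,"ax":0,"ay":0,"az":0},{"x":0,"y":0,"z":0,"ax":0,"ay":0,"az":0},{"x":0,"y":0,"z":0,"ax":0,"ay":0,"az":0},{"x":0,"y":0,"z":0,"ax":0,"ay":0,"az":0},{"x":0,"y":0,"z":0,"ax":0,"ay":0,"az":0}]' --claw 20 --grip_force 40

```text
time_s: 5.1
ee_pos: [543.3, -51.3, 130.2]
tcp_rot: [[0.965, -0.0, 0.262], [-0.262, 0.0, 0.965], [-0.0, -1.0, 0.0]]
force: [0.3, 0.4, -0.8]
opening: 64.3
```

Call:
apply_moves --targets '[{"x":0,"y":0,"z":0,"ax":0,"ay":0,"az":0},{"x":0,"y":0,"z":0,"ax":0,"ay":0,"az":0},{"x":0,"y":0,"z":0,"ax":0,"ay":0,"az":0},{"x":0,"y":0,"z":0,"ax":0,"ay":0,"az":0},{"x":0,"y":0,"z":0,"ax":0,"ay":0,"az":0}]'

```text
time_s: 5.52
ee_pos: [543.4, -51.4, 130.3]
tcp_rot: [[0.965, 0.0, 0.262], [-0.262, -0.0, 0.965], [0.0, -1.0, 0.0]]
force: [1.3, -0.4, -0.2]
opening: 31.1
```

```bash
python3 -c "
from h import *
p,R,t=shot('wrist','w5.png')
s=manip.sense();print(s['ee_pos'],s['force'],s['torque'],s['opening'])"
```

```text
[544.40349945 -51.66166813 130.37030611] [-0.20145184  0.64451136 -0.48743965] [ 0.02863019  0.06152952 -0.04563164] 28.292036960372506
```

View pics/w5.png

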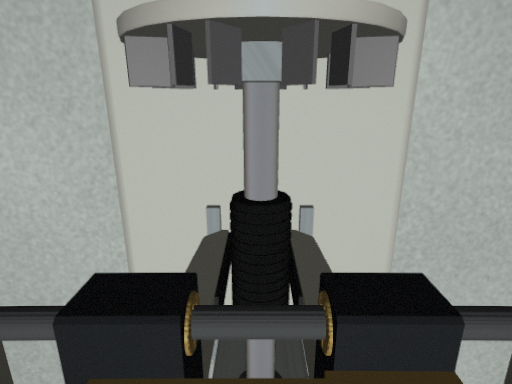

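Call:
apply_moves --targets '[{"x":0.13,"y":0.48,"z":0,"ax":0,"ay":0,"az":0},{"x":0.26,"y":0.97,"z":0,"ax":0,"ay":0,"az":0},{"x":0.39,"y":1.45,"z":0,"ax":0,"ay":0,"az":0},{"x":0.52,"y":1.93,"z":0,"ax":0,"ay":0,"az":0},{"x":0.52,"y":1.93,"z":0,"ax":0,"ay":0,"az":0}]'

```text
time_s: 5.98
ee_pos: [544.8, -50.2, 130.3]
tcp_rot: [[0.965, 0.002, 0.262], [-0.262, -0.001, 0.965], [0.002, -1.0, -0.001]]
force: [5.5, -3.7, -4.2]
opening: 28.1
```

```bash
cat > s.py <<'E'
from h import *
s=manip.sense();a=-.262;y=np.array([-np.sin(a),np.cos(a),0])
print(s['time_s'].__round__(2),'along',round(float(y@s['ee_pos']),2),'ee',s['ee_pos'].round(2),'Fy',round(float(y@s['force']),2),s['force'].round(2),s['torque'].round(2),s['opening'].__round__(2))
E
python3 s.py
```

```text
5.98 along 92.63 ee [544.75 -50.18 130.34] Fy -2.13 [ 5.5  -3.68 -4.18] [-0.59 -0.79 -0.03] 28.11
```

Call:
apply_moves --targets '[{"x":0.6,"y":0.4,"z":-0.3,"ax":0,"ay":0,"az":0},{"x":0.9,"y":1.0,"z":-0.6,"ax":0,"ay":0,"az":0},{"x":1.1,"y":1.6,"z":-0.8,"ax":0,"ay":0,"az":0},{"x":1.3,"y":2.2,"z":-0.8,"ax":0,"ay":0,"az":0},{"x":1.4,"y":2.8,"z":-0.8,"ax":0,"ay":0,"az":0}]'

```text
time_s: 6.4
ee_pos: [545.7, -46.9, 130.3]
tcp_rot: [[0.965, 0.001, 0.262], [-0.262, -0.001, 0.965], [0.001, -1.0, -0.0]]
force: [-1.2, -2.4, 5.5]
opening: 28.2
```

```bash
python3 s.py
```

```text
6.4 along 96.06 ee [545.71 -46.89 130.26] Fy -2.66 [-1.23 -2.42  5.46] [-0.39  0.19  0.01] 28.17
```

Call:
apply_moves --targets '[{"x":0.1,"y":0.6,"z":0.2,"ax":0,"ay":0,"az":0},{"x":0.3,"y":1.2,"z":0.4,"ax":0,"ay":0,"az":0},{"x":0.4,"y":1.8,"z":0.4,"ax":0,"ay":0,"az":0},{"x":0.6,"y":2.4,"z":0.4,"ax":0,"ay":0,"az":0},{"x":0.7,"y":2.9,"z":0.4,"ax":0,"ay":0,"az":0}]'

```text
time_s: 6.82
ee_pos: [546.2, -45.1, 130.3]
tcp_rot: [[0.965, 0.0, 0.262], [-0.262, -0.003, 0.965], [0.001, -1.0, -0.002]]
force: [-0.4, -11.3, 3.9]
opening: 28.4
```

```bash
python3 s.py
```

```text
6.82 along 97.88 ee [546.18 -45.13 130.31] Fy -10.99 [ -0.41 -11.27   3.94] [-1.8   0.16  0.06] 28.41
```

Call:
apply_moves --targets '[{"x":0,"y":0,"z":0,"ax":0,"ay":0,"az":0},{"x":0,"y":0,"z":0,"ax":0,"ay":0,"az":0}]'

```text
time_s: 6.98
ee_pos: [546.2, -45.1, 130.3]
tcp_rot: [[0.965, 0.0, 0.262], [-0.262, -0.002, 0.965], [0.001, -1.0, -0.002]]
force: [0.8, -9.5, 4.6]
opening: 27.8
```

```bash
python3 s.py
```

```text
6.98 along 97.88 ee [546.17 -45.12 130.3 ] Fy -8.96 [ 0.8  -9.49  4.58] [-1.43  0.12  0.02] 27.76
```

Call:
apply_moves --targets '[{"x":0.1,"y":0.4,"z":0,"ax":0,"ay":0,"az":0},{"x":0.2,"y":0.8,"z":0,"ax":0,"ay":0,"az":0},{"x":0.2,"y":0.8,"z":0,"ax":0,"ay":0,"az":0}]'

```text
time_s: 7.23
ee_pos: [546.2, -45.0, 130.3]
tcp_rot: [[0.965, 0.0, 0.262], [-0.262, -0.003, 0.965], [0.001, -1.0, -0.003]]
force: [-1.1, -13.0, 5.0]
opening: 27.8
```

```bash
python3 s.py
```

```text
7.23 along 98.04 ee [546.2  -44.97 130.29] Fy -12.84 [ -1.12 -12.99   5.02] [-1.97  0.29  0.06] 27.82
```

```bash
python3 -c "
from h import *
shot('wrist','w6.png')"; python3 s.py
```

```text
7.28 along 98.02 ee [546.21 -44.99 130.29] Fy -11.84 [ -1.   -11.99   4.9 ] [-2.02  0.26  0.03] 28.39
```

Call:
apply_moves --targets '[{"x":-0.4,"y":-1.4,"z":-0.1,"ax":0,"ay":0,"az":0},{"x":-0.8,"y":-2.8,"z":-0.2,"ax":0,"ay":0,"az":0},{"x":-1.1,"y":-4.2,"z":-0.2,"ax":0,"ay":0,"az":0},{"x":-1.5,"y":-5.6,"z":-0.2,"ax":0,"ay":0,"az":0},{"x":-1.9,"y":-7.0,"z":-0.2,"ax":0,"ay":0,"az":0}]'

```text
time_s: 7.7
ee_pos: [545.1, -49.2, 130.3]
tcp_rot: [[0.965, 0.002, 0.262], [-0.262, 0.001, 0.965], [0.002, -1.0, 0.002]]
force: [3.6, 1.9, 5.6]
opening: 28.1
```

```bash
python3 s.py
```

```text
7.7 along 93.63 ee [545.07 -49.23 130.29] Fy 2.76 [3.6 1.9 5.6] [ 0.33 -0.49 -0.04] 28.06
```

View pics/w6.png

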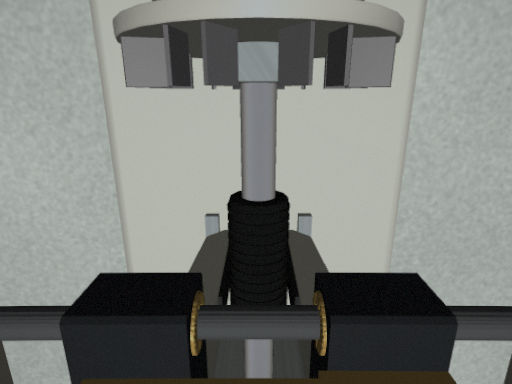

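Call:
apply_moves --targets '[{"x":-0.1,"y":-0.6,"z":0.2,"ax":0,"ay":0,"az":0},{"x":-0.2,"y":-1.2,"z":0.3,"ax":0,"ay":0,"az":0},{"x":-0.3,"y":-1.8,"z":0.3,"ax":0,"ay":0,"az":0},{"x":-0.5,"y":-2.4,"z":0.3,"ax":0,"ay":0,"az":0},{"x":-0.6,"y":-3.0,"z":0.3,"ax":0,"ay":0,"az":0}]'

```text
time_s: 8.12
ee_pos: [544.1, -52.8, 130.3]
tcp_rot: [[0.965, 0.001, 0.262], [-0.262, 0.0, 0.965], [0.001, -1.0, 0.0]]
force: [4.2, 2.0, 4.5]
opening: 27.9
```

```bash
python3 s.py
```

```text
8.12 along 89.9 ee [544.06 -52.82 130.28] Fy 3.02 [4.24 1.99 4.49] [ 0.22 -0.7  -0.02] 27.94
```

Call:
apply_moves --targets '[{"x":0.0,"y":-0.6,"z":0.2,"ax":0,"ay":0,"az":0},{"x":0.0,"y":-1.2,"z":0.3,"ax":0,"ay":0,"az":0},{"x":-0.1,"y":-1.8,"z":0.3,"ax":0,"ay":0,"az":0},{"x":-0.3,"y":-2.4,"z":0.3,"ax":0,"ay":0,"az":0},{"x":-0.4,"y":-3.0,"z":0.3,"ax":0,"ay":0,"az":0}]'

```text
time_s: 8.53
ee_pos: [543.2, -55.9, 130.3]
tcp_rot: [[0.965, -0.0, 0.262], [-0.262, 0.0, 0.965], [-0.0, -1.0, 0.0]]
force: [4.0, 1.4, 3.7]
opening: 27.9
```

```bash
python3 s.py
```

```text
8.53 along 86.67 ee [543.25 -55.94 130.3 ] Fy 2.38 [4.03 1.39 3.67] [ 0.31 -0.62  0.03] 27.89
```

Call:
apply_moves --targets '[{"x":-0.1,"y":-0.6,"z":0.2,"ax":0,"ay":0,"az":0},{"x":-0.1,"y":-1.2,"z":0.3,"ax":0,"ay":0,"az":0},{"x":-0.2,"y":-1.8,"z":0.3,"ax":0,"ay":0,"az":0},{"x":-0.4,"y":-2.4,"z":0.3,"ax":0,"ay":0,"az":0},{"x":-0.5,"y":-3.0,"z":0.3,"ax":0,"ay":0,"az":0}]'

```text
time_s: 8.95
ee_pos: [542.4, -58.9, 130.3]
tcp_rot: [[0.965, -0.001, 0.262], [-0.262, 0.0, 0.965], [-0.001, -1.0, -0.0]]
force: [3.0, 2.0, 1.6]
opening: 28.0
```

```bash
python3 s.py
```

```text
8.95 along 83.6 ee [542.43 -58.91 130.28] Fy 2.72 [2.97 2.02 1.58] [ 0.3  -0.47 -0.06] 28.02
```

Call:
apply_moves --targets '[{"x":-0.1,"y":-0.6,"z":0.1,"ax":0,"ay":0,"az":0},{"x":-0.2,"y":-1.2,"z":0.1,"ax":0,"ay":0,"az":0},{"x":-0.4,"y":-1.8,"z":0.1,"ax":0,"ay":0,"az":0},{"x":-0.5,"y":-2.4,"z":0.1,"ax":0,"ay":0,"az":0},{"x":-0.7,"y":-3.0,"z":0.1,"ax":0,"ay":0,"az":0}]'

```text
time_s: 9.37
ee_pos: [541.8, -61.5, 130.3]
tcp_rot: [[0.965, -0.001, 0.262], [-0.262, 0.001, 0.965], [-0.001, -1.0, 0.001]]
force: [3.5, 7.0, -0.8]
opening: 28.0
```

```bash
python3 s.py
```

```text
9.37 along 80.96 ee [541.76 -61.46 130.32] Fy 7.63 [ 3.5   6.96 -0.76] [ 1.05 -0.46 -0.01] 28.01
```

Call:
apply_moves --targets '[{"x":-0.1,"y":-0.4,"z":0,"ax":0,"ay":0,"az":0},{"x":-0.2,"y":-0.8,"z":0,"ax":0,"ay":0,"az":0},{"x":-0.3,"y":-1.1,"z":0,"ax":0,"ay":0,"az":0},{"x":-0.3,"y":-1.1,"z":0,"ax":0,"ay":0,"az":0}]'

```text
time_s: 9.7
ee_pos: [541.7, -61.7, 130.3]
tcp_rot: [[0.965, -0.0, 0.262], [-0.262, 0.002, 0.965], [-0.001, -1.0, 0.002]]
force: [4.5, 9.3, 0.0]
opening: 28.2
```

```bash
python3 s.py
```

```text
9.7 along 80.75 ee [541.7  -61.66 130.32] Fy 10.12 [4.49 9.27 0.01] [ 1.38 -0.64 -0.1 ] 28.17
```

Call:
apply_moves --targets '[{"x":-0.1,"y":-0.4,"z":0,"ax":0,"ay":0,"az":0},{"x":-0.2,"y":-0.7,"z":0,"ax":0,"ay":0,"az":0},{"x":-0.2,"y":-0.7,"z":0,"ax":0,"ay":0,"az":0}]'

```text
time_s: 9.95
ee_pos: [541.7, -61.8, 130.3]
tcp_rot: [[0.965, 0.0, 0.261], [-0.261, 0.003, 0.965], [-0.001, -1.0, 0.003]]
force: [4.8, 11.1, -1.4]
opening: 28.3
```

```bash
python3 s.py;python3 -c "
from h import *
shot('wrist','w7.png')"; python3 s.py
```

```text
9.95 along 80.64 ee [541.68 -61.77 130.33] Fy 11.99 [ 4.75 11.14 -1.45] [ 1.76 -0.77 -0.06] 28.27
10.0 along 80.66 ee [541.68 -61.75 130.32] Fy 11.29 [ 5.02 10.35 -0.96] [ 1.83 -0.8  -0.07] 28.16
```

View pics/w7.png

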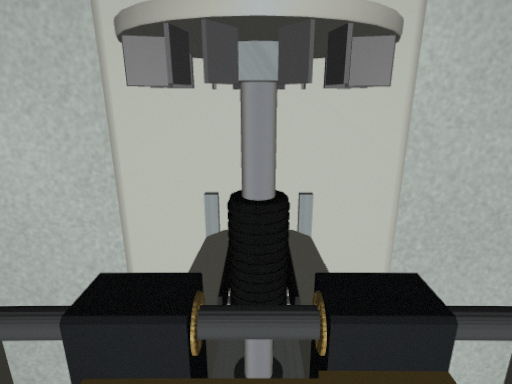

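Call:
apply_moves --targets '[{"x":0.6,"y":2.0,"z":0,"ax":0,"ay":0,"az":0},{"x":1.3,"y":4.0,"z":0,"ax":0,"ay":0,"az":0},{"x":1.9,"y":6.0,"z":0,"ax":0,"ay":0,"az":0},{"x":2.6,"y":8.5,"z":0,"ax":0,"ay":0,"az":0},{"x":2.6,"y":8.5,"z":0,"ax":0,"ay":0,"az":0}]'

```text
time_s: 10.42
ee_pos: [543.5, -55.0, 130.3]
tcp_rot: [[0.965, -0.002, 0.262], [-0.262, 0.0, 0.965], [-0.002, -1.0, -0.0]]
force: [-3.5, -0.6, 1.7]
opening: 28.0
```

```bash
python3 s.py
```

```text
10.42 along 87.63 ee [543.53 -55.03 130.3 ] Fy -1.44 [-3.49 -0.56  1.71] [-0.06  0.6  -0.03] 28.02
```

Call:
apply_moves --targets '[{"x":0.4,"y":0.6,"z":0,"ax":0,"ay":0,"az":0},{"x":0.8,"y":1.2,"z":0,"ax":0,"ay":0,"az":0},{"x":1.1,"y":1.7,"z":0,"ax":0,"ay":0,"az":0},{"x":1.1,"y":1.7,"z":0,"ax":0,"ay":0,"az":0}]'

```text
time_s: 10.75
ee_pos: [544.0, -53.3, 130.3]
tcp_rot: [[0.965, -0.003, 0.262], [-0.262, 0.0, 0.965], [-0.003, -1.0, -0.0]]
force: [-6.9, -0.1, 3.2]
opening: 27.8
```

```bash
python3 s.py
```

```text
10.75 along 89.4 ee [544.05 -53.33 130.3 ] Fy -1.92 [-6.88 -0.14  3.19] [-0.04  1.24  0.03] 27.82
```

Call:
apply_moves --targets '[{"x":-0.6,"y":0.1,"z":0.2,"ax":0,"ay":0,"az":0},{"x":-1.3,"y":0.2,"z":0.4,"ax":0,"ay":0,"az":0},{"x":-1.3,"y":0.2,"z":0.4,"ax":0,"ay":0,"az":0}]'

```text
time_s: 11.0
ee_pos: [544.0, -53.3, 130.4]
tcp_rot: [[0.965, 0.0, 0.262], [-0.262, 0.0, 0.965], [0.0, -1.0, 0.0]]
force: [3.3, -1.5, -7.9]
opening: 28.4
```

```bash
python3 s.py
```

```text
11.0 along 89.38 ee [543.96 -53.33 130.38] Fy -0.58 [ 3.32 -1.49 -7.94] [-0.25 -0.38  0.05] 28.36
```

Call:
apply_moves --targets '[{"x":0.3,"y":-0.1,"z":-0.2,"ax":0,"ay":0,"az":0},{"x":0.3,"y":-0.1,"z":-0.2,"ax":0,"ay":0,"az":0}]'

```text
time_s: 11.17
ee_pos: [544.0, -53.3, 130.4]
tcp_rot: [[0.965, -0.001, 0.262], [-0.262, 0.0, 0.965], [-0.001, -1.0, 0.0]]
force: [1.4, -1.2, -6.3]
opening: 28.4
```

```bash
python3 s.py
```

```text
11.17 along 89.4 ee [543.99 -53.32 130.38] Fy -0.82 [ 1.36 -1.22 -6.34] [-0.06 -0.11  0.04] 28.44
```

Call:
apply_moves --targets '[{"x":0,"y":0,"z":0,"ax":0,"ay":0,"az":0},{"x":0,"y":0,"z":0,"ax":0,"ay":0,"az":0},{"x":0,"y":0,"z":0,"ax":0,"ay":0,"az":0},{"x":0,"y":0,"z":0,"ax":0,"ay":0,"az":0},{"x":0,"y":0,"z":0,"ax":0,"ay":0,"az":0}]' --claw 85

```text
time_s: 11.58
ee_pos: [544.7, -53.5, 131.4]
tcp_rot: [[0.965, 0.001, 0.262], [-0.262, -0.0, 0.965], [0.001, -1.0, 0.0]]
force: [0.3, 0.5, 0.1]
opening: 56.7
```

```bash
python3 s.py;python3 -c "
from h import *
shot('wrist','w8.png')"; python3 s.py
```

```text
11.58 along 89.44 ee [544.65 -53.45 131.41] Fy 0.57 [0.29 0.51 0.1 ] [-0.09 -0.08 -0.02] 56.71
11.63 along 89.42 ee [544.56 -53.45 131.29] Fy -0.34 [ 0.63 -0.53  0.15] [-0.02 -0.02  0.02] 60.72
```

View pics/w8.png

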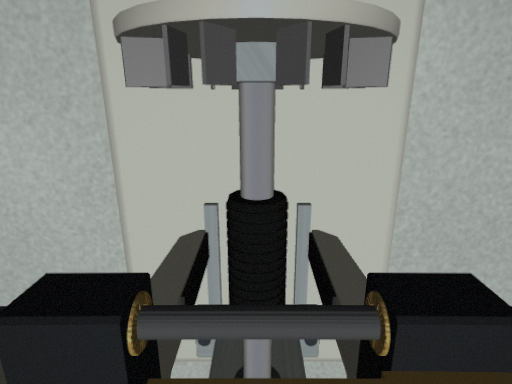

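Call:
apply_moves --targets '[{"x":0,"y":0,"z":30,"ax":0,"ay":0,"az":0},{"x":0,"y":0,"z":70,"ax":0,"ay":0,"az":0},{"x":0,"y":0,"z":110,"ax":0,"ay":0,"az":0},{"x":0,"y":0,"z":150,"ax":0,"ay":0,"az":0},{"x":-10,"y":-35,"z":170,"ax":0,"ay":0,"az":0}]' --claw 90

```text
time_s: 12.05
ee_pos: [536.7, -84.8, 307.1]
tcp_rot: [[0.966, 0.008, 0.257], [-0.257, 0.001, 0.966], [0.007, -1.0, 0.003]]
force: [1.7, -0.6, 1.9]
opening: 89.2
```

Call:
apply_moves --targets '[{"x":-10,"y":-35,"z":0,"ax":0,"ay":0,"az":0},{"x":-20,"y":-75,"z":0,"ax":0,"ay":0,"az":0},{"x":-20,"y":-75,"z":0,"ax":0,"ay":0,"az":0},{"x":-20,"y":-75,"z":0,"ax":0,"ay":0,"az":0},{"x":-20,"y":-75,"z":0,"ax":0,"ay":0,"az":0}]'

```text
time_s: 12.47
ee_pos: [514.2, -163.4, 300.8]
tcp_rot: [[0.965, -0.0, 0.263], [-0.263, 0.001, 0.965], [-0.0, -1.0, 0.001]]
force: [0.5, 0.1, -0.6]
opening: 90.3
```

```bash
python3 s.py; python3 w.py 9
```

```text
12.47 along -24.62 ee [ 514.22 -163.38  300.8 ] Fy 0.25 [ 0.49  0.13 -0.6 ] [-0.02 -0.06 -0.  ] 90.26
sleeve_mid [258.3  56.9] 0.85 [543.  -54.9 125. ]
sleeve_mid [255.1 332.5] 0.67 [ 459.3 -346.5  125. ]
lock_pivot [259.  162.4] 0.8 [ 519.1 -144.9  147.5]
lock_ball [204.9 173.4] 0.76 [ 479.3 -131.5  201. ]
tailstock [257.7 149.5] 0.68 [ 514.4 -156.4    0. ]
12.7167 [ 514.6 -162.3  300.8]
```

View pics/w9.png

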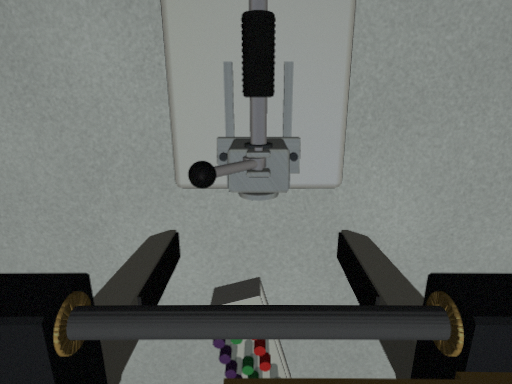

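Call:
apply_moves --targets '[{"x":-36,"y":30,"z":0,"ax":0,"ay":0,"az":0},{"x":-36,"y":30,"z":0,"ax":0,"ay":0,"az":0},{"x":-36,"y":30,"z":0,"ax":0,"ay":0,"az":0},{"x":-36,"y":30,"z":-20,"ax":0,"ay":0,"az":0},{"x":-36,"y":30,"z":-40,"ax":0,"ay":0,"az":0}]' --claw 0 --grip_force 20

```text
time_s: 13.13
ee_pos: [480.2, -133.8, 263.1]
tcp_rot: [[0.965, 0.006, 0.261], [-0.261, -0.002, 0.965], [0.006, -1.0, -0.001]]
force: [-0.3, 0.6, -0.3]
opening: 61.2
```

Call:
apply_moves --targets '[{"x":0,"y":0,"z":0,"ax":0,"ay":0,"az":0},{"x":0,"y":0,"z":0,"ax":0,"ay":0,"az":0},{"x":0,"y":0,"z":0,"ax":0,"ay":0,"az":0},{"x":0,"y":0,"z":0,"ax":0,"ay":0,"az":0},{"x":0,"y":0,"z":0,"ax":0,"ay":0,"az":0}]'

```text
time_s: 13.55
ee_pos: [479.1, -133.8, 262.5]
tcp_rot: [[0.965, 0.002, 0.262], [-0.262, -0.001, 0.965], [0.002, -1.0, -0.0]]
force: [0.4, 0.6, -0.8]
opening: 27.9
```

```bash
python3 s.py; python3 -c "
from h import *
p,R,t=shot('wrist','w10.png')
p,R,t=shot('scene','sc10.png')
im=cv2.imread('pics/sc10.png')[120:240,170:330]
cv2.imwrite('pics/sc10c.png',cv2.resize(im,None,fx=5,fy=5,interpolation=cv2.INTER_CUBIC))"; python3 s.py
```

```text
13.55 along -5.12 ee [ 479.07 -133.76  262.46] Fy 0.72 [ 0.43  0.63 -0.77] [-0.04 -0.09  0.04] 27.94
13.65 along -5.09 ee [ 478.76 -133.66  261.9 ] Fy -0.29 [-0.55 -0.15 -0.45] [-0.05 -0.11 -0.03] 19.54
```

View pics/w10.png

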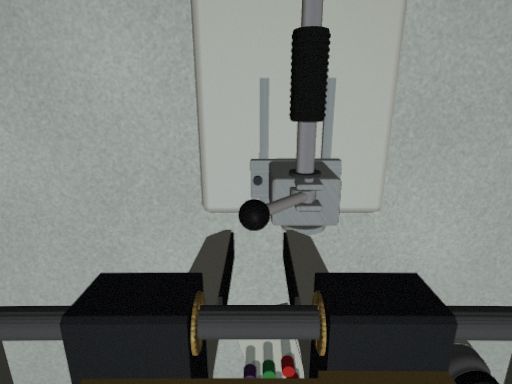

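View pics/sc10c.png

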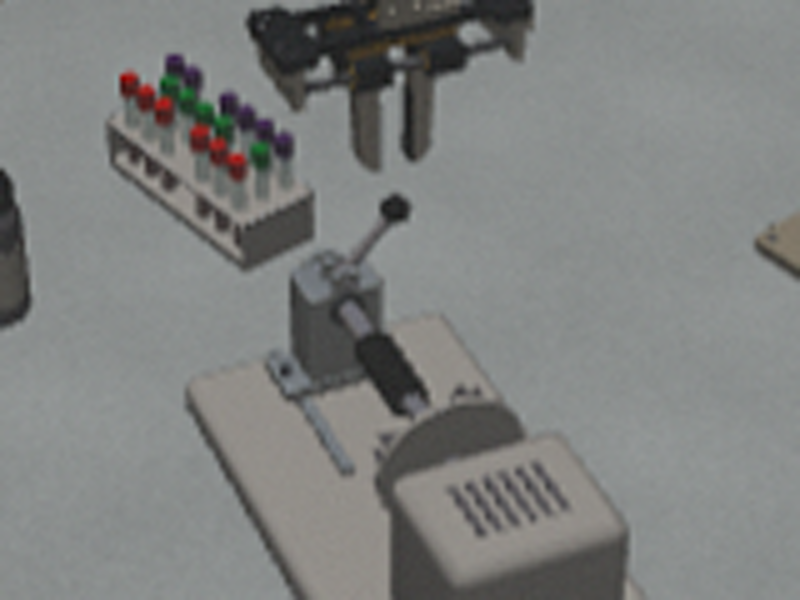

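```bash
python3 -c "
from h import *
import pickle
p,R,t=shot('wrist','w11.png')
a=pickle.load(open('w9.pkl','rb'))
gr=cv2.imread('pics/w11.png')
g9=cv2.imread('pics/w9.png')
def ball(im,c):
    m=(im.max(2)<40).astype(np.uint8);n,l,st,ce=cv2.connectedComponentsWithStats(m)
    k=l[c[1],c[0]];print(st[k],ce[k]);return ce[k]
c1=ball(gr,(254,214));c2=ball(g9,(202,176))
r1=ray(p,R,t,c1);r2=ray(*a[:3],c2);x=np.array([.966,-.259,0]);y=np.array([.259,.966,0])
X,e=tri([r1,r2]);print(X,e,x@X,y@X)
for z in(195,201):
  for r in(r1,r2):
    q=atz(r,z);print(z,q,x@q,y@q)
"; python3 s.py
```

```text
[240 200  30  30 725] [254.43310345 214.59172414]
[189 161  27  27 562] [201.80071174 174.2455516 ]
[ 475.41943024 -132.61813915  194.89023291] [np.float64(0.051403814658622024), np.float64(0.051403814658695805)] 493.6032676518548 -4.975489985103636
195 [ 475.47337051 -132.54367687  195.        ] 493.6360882206713 -4.889588894470359
195 [ 475.40204265 -132.62875621  195.        ] 493.5892210627531 -4.990249453563545
201 [ 476.14172123 -130.33482139  201.        ] 493.7096214518788 -2.582731664159148
201 [ 476.83612291 -131.49425968  201.        ] 494.68070798581465 -3.522899013895668
13.7 along -5.08 ee [ 478.63 -133.61  261.64] Fy 0.14 [-0.03  0.16  0.39] [ 0.01 -0.11 -0.  ] 15.86
```

Call:
apply_moves --targets '[{"x":-3,"y":1,"z":-8,"ax":0,"ay":0,"az":0},{"x":-3,"y":1,"z":-16,"ax":0,"ay":0,"az":0},{"x":-4,"y":1.2,"z":-19,"ax":0,"ay":0,"az":0},{"x":-4,"y":1.2,"z":-19,"ax":0,"ay":0,"az":0},{"x":-4,"y":1.2,"z":-19,"ax":0,"ay":0,"az":0}]'

```text
time_s: 14.12
ee_pos: [473.9, -132.1, 241.2]
tcp_rot: [[0.965, -0.001, 0.262], [-0.262, 0.0, 0.965], [-0.001, -1.0, 0.0]]
force: [-0.2, 0.7, -0.1]
opening: 0.2
```

```bash
python3 s.py
```

```text
14.12 along -4.83 ee [ 473.85 -132.07  241.24] Fy 0.66 [-0.23  0.75 -0.11] [-0.09  0.01  0.02] 0.18
```

Call:
apply_moves --targets '[{"x":0,"y":0,"z":-3,"ax":0,"ay":0,"az":0},{"x":0,"y":0,"z":-6,"ax":0,"ay":0,"az":0},{"x":-1,"y":0.3,"z":-9,"ax":0,"ay":0,"az":0},{"x":-2,"y":0.5,"z":-12,"ax":0,"ay":0,"az":0}]'

```text
time_s: 14.45
ee_pos: [472.1, -131.7, 229.8]
tcp_rot: [[0.965, -0.0, 0.262], [-0.262, 0.0, 0.965], [-0.0, -1.0, -0.0]]
force: [-8.9, 3.0, 12.6]
opening: 0.6
```

```bash
python3 s.py
```

```text
14.45 along -4.91 ee [ 472.05 -131.67  229.83] Fy 0.61 [-8.87  3.01 12.62] [0.52 1.6  0.07] 0.62
```

Call:
apply_moves --targets '[{"x":-2,"y":0.5,"z":-3,"ax":0,"ay":0,"az":0},{"x":-4,"y":1.1,"z":-6,"ax":0,"ay":0,"az":0},{"x":-6,"y":1.6,"z":-9,"ax":0,"ay":0,"az":0},{"x":-7.5,"y":2.0,"z":-12,"ax":0,"ay":0,"az":0}]'

```text
time_s: 14.78
ee_pos: [462.2, -129.0, 218.9]
tcp_rot: [[0.965, -0.006, 0.262], [-0.262, 0.001, 0.965], [-0.006, -1.0, -0.0]]
force: [-23.6, 7.0, 22.7]
opening: 0.5
```

```bash
python3 s.py
```

```text
14.78 along -4.88 ee [ 462.18 -128.99  218.93] Fy 0.67 [-23.65   7.04  22.66] [1.31 4.38 0.03] 0.45
```

```bash
python3 -c "
from h import *
p,R,t=shot('wrist','w12.png')
p,R,t=shot('scene','sc12.png')
im=cv2.imread('pics/sc12.png')[130:210,200:300]
cv2.imwrite('pics/sc12c.png',cv2.resize(im,None,fx=7,fy=7,interpolation=cv2.INTER_CUBIC))"; python3 s.py
```

```text
14.88 along -4.85 ee [ 462.08 -128.94  218.15] Fy 0.54 [-0.05  0.57  1.39] [ 0.04 -0.13  0.  ] 0.3
```

View pics/w12.png

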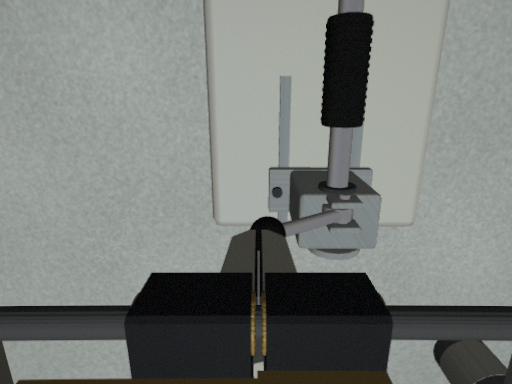

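View pics/sc12c.png

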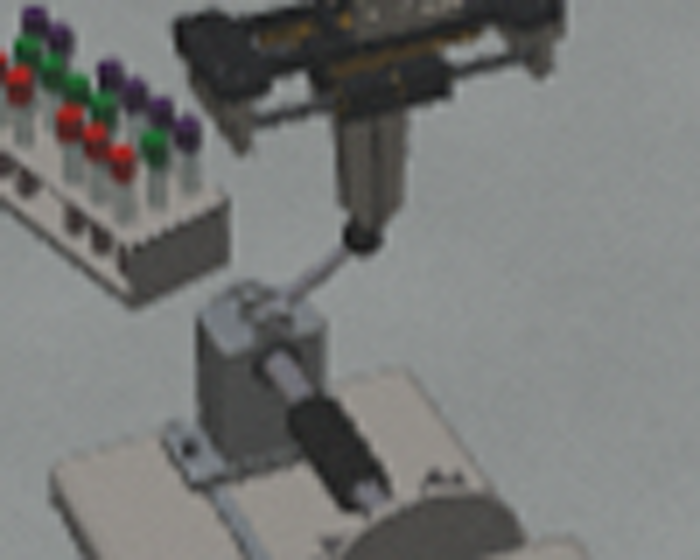

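Call:
apply_moves --targets '[{"x":2,"y":-0.5,"z":2.5,"ax":0,"ay":0,"az":0},{"x":4,"y":-1,"z":2.5,"ax":0,"ay":0,"az":0},{"x":4.5,"y":-1.2,"z":0,"ax":0,"ay":0,"az":0},{"x":3.5,"y":-0.9,"z":-2.0,"ax":0,"ay":0,"az":0},{"x":2.5,"y":-0.7,"z":-4.0,"ax":0,"ay":0,"az":0}]'

```text
time_s: 15.3
ee_pos: [466.9, -130.4, 213.6]
tcp_rot: [[0.965, -0.001, 0.262], [-0.262, 0.0, 0.965], [-0.001, -1.0, -0.0]]
force: [-3.9, 0.3, 5.4]
opening: 0.8
```

```bash
python3 s.py
```

```text
15.3 along -4.98 ee [ 466.9  -130.36  213.64] Fy -0.74 [-3.89  0.28  5.37] [0.2  0.85 0.05] 0.79
```

Call:
apply_moves --targets '[{"x":-2,"y":0.5,"z":-2.5,"ax":0,"ay":0,"az":0},{"x":-3.5,"y":0.9,"z":-5,"ax":0,"ay":0,"az":0},{"x":-4.5,"y":1.2,"z":-7.5,"ax":0,"ay":0,"az":0},{"x":-5.5,"y":1.4,"z":-10,"ax":0,"ay":0,"az":0}]'

```text
time_s: 15.63
ee_pos: [461.4, -128.9, 203.6]
tcp_rot: [[0.965, -0.001, 0.262], [-0.262, 0.0, 0.965], [-0.001, -1.0, 0.0]]
force: [-3.4, 1.6, 3.8]
opening: 0.8
```

```bash
python3 s.py
```

```text
15.63 along -5.0 ee [ 461.35 -128.9   203.59] Fy 0.63 [-3.39  1.56  3.76] [0.21 0.59 0.  ] 0.75
```

Call:
apply_moves --targets '[{"x":-1,"y":0.3,"z":-2.5,"ax":0,"ay":0,"az":0},{"x":-1.8,"y":0.5,"z":-5,"ax":0,"ay":0,"az":0},{"x":-2.4,"y":0.6,"z":-7.5,"ax":0,"ay":0,"az":0},{"x":-3,"y":0.8,"z":-10,"ax":0,"ay":0,"az":0}]'

```text
time_s: 15.97
ee_pos: [458.5, -128.1, 193.6]
tcp_rot: [[0.965, -0.0, 0.262], [-0.262, 0.0, 0.965], [-0.0, -1.0, 0.0]]
force: [-1.6, 0.8, 2.1]
opening: 0.5
```

```bash
python3 s.py
```

```text
15.97 along -5.01 ee [ 458.5  -128.14  193.61] Fy 0.35 [-1.59  0.79  2.11] [0.05 0.21 0.04] 0.51
```

Call:
apply_moves --targets '[{"x":-0.5,"y":0.1,"z":-2.5,"ax":0,"ay":0,"az":0},{"x":-0.8,"y":0.2,"z":-5,"ax":0,"ay":0,"az":0},{"x":-1,"y":0.3,"z":-7.5,"ax":0,"ay":0,"az":0},{"x":-1,"y":0.3,"z":-10,"ax":0,"ay":0,"az":0}]'

```text
time_s: 16.3
ee_pos: [457.8, -128.0, 183.5]
tcp_rot: [[0.965, 0.0, 0.262], [-0.262, -0.0, 0.965], [0.0, -1.0, -0.0]]
force: [0.1, 0.4, 0.2]
opening: 0.5
```

```bash
python3 s.py
```

```text
16.3 along -5.01 ee [ 457.83 -127.97  183.52] Fy 0.43 [0.06 0.43 0.22] [-0.09 -0.05  0.02] 0.49
```

```bash
python3 -c "
from h import *
p,R,t=shot('wrist','w13.png')
p,R,t=shot('scene','sc13.png')
im=cv2.imread('pics/sc13.png')[130:210,200:300]
cv2.imwrite('pics/sc13c.png',cv2.resize(im,None,fx=7,fy=7,interpolation=cv2.INTER_CUBIC))"; python3 s.py
```

```text
16.4 along -4.96 ee [ 457.7  -127.87  183.09] Fy 0.17 [-0.14  0.21 -0.28] [-0.01 -0.07  0.01] 0.5
```

View pics/w13.png

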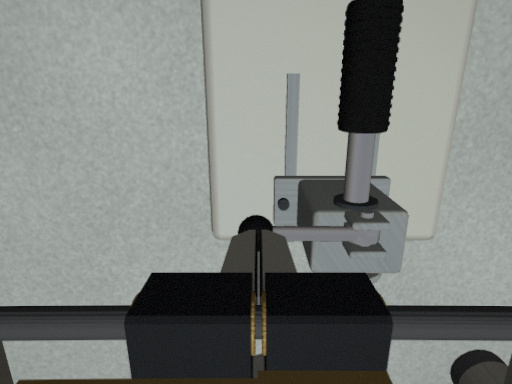

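View pics/sc13c.png

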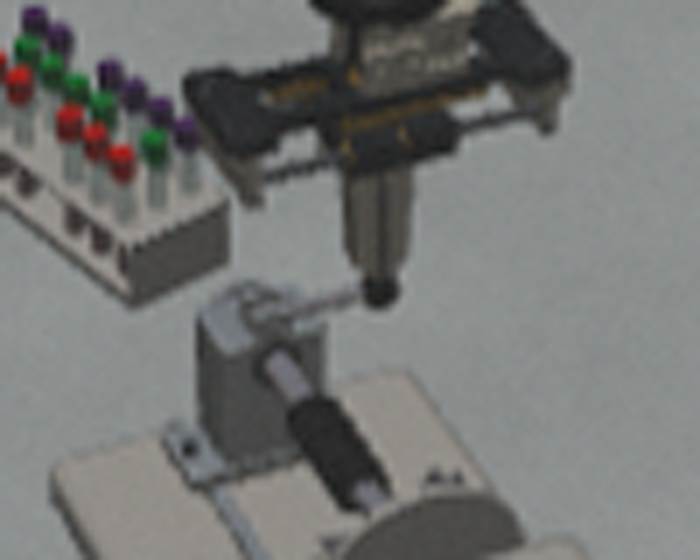

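Call:
apply_moves --targets '[{"x":0,"y":0,"z":-1.5,"ax":0,"ay":0,"az":0},{"x":0,"y":0,"z":-3,"ax":0,"ay":0,"az":0},{"x":0,"y":0,"z":-4,"ax":0,"ay":0,"az":0},{"x":0,"y":0,"z":-4,"ax":0,"ay":0,"az":0}]'

```text
time_s: 16.73
ee_pos: [457.8, -128.0, 179.7]
tcp_rot: [[0.965, -0.0, 0.262], [-0.262, -0.0, 0.965], [-0.0, -1.0, -0.0]]
force: [0.4, 0.7, 0.3]
opening: 0.2
```

```bash
python3 s.py
```

```text
16.73 along -5.02 ee [ 457.8  -127.96  179.7 ] Fy 0.74 [0.36 0.67 0.26] [-0.06 -0.13 -0.04] 0.18
```

Call:
apply_moves --targets '[{"x":0,"y":0,"z":-1,"ax":0,"ay":0,"az":0},{"x":0,"y":0,"z":-2,"ax":0,"ay":0,"az":0},{"x":0,"y":0,"z":-2,"ax":0,"ay":0,"az":0}]'

```text
time_s: 16.98
ee_pos: [457.8, -127.9, 178.0]
tcp_rot: [[0.965, 0.0, 0.262], [-0.262, -0.0, 0.965], [0.0, -1.0, -0.0]]
force: [-0.7, 0.0, 3.4]
opening: 0.7
```

```bash
python3 s.py
```

```text
16.98 along -5.01 ee [ 457.78 -127.95  178.03] Fy -0.14 [-0.68  0.04  3.42] [0.06 0.18 0.02] 0.73
```

Call:
apply_moves --targets '[{"x":0,"y":0,"z":-1,"ax":0,"ay":0,"az":0},{"x":0,"y":0,"z":-1.5,"ax":0,"ay":0,"az":0},{"x":0,"y":0,"z":-1.5,"ax":0,"ay":0,"az":0}]'

```text
time_s: 17.23
ee_pos: [457.9, -128.0, 177.6]
tcp_rot: [[0.965, 0.0, 0.262], [-0.262, -0.0, 0.965], [0.0, -1.0, -0.0]]
force: [-6.1, 1.6, 10.3]
opening: 0.5
```

```bash
python3 s.py
```

```text
17.23 along -5.02 ee [ 457.85 -127.98  177.65] Fy -0.03 [-6.14  1.62 10.35] [ 0.33  1.06 -0.05] 0.49
```

Call:
apply_moves --targets '[{"x":0,"y":0,"z":-0.5,"ax":0,"ay":0,"az":0},{"x":0,"y":0,"z":-1,"ax":0,"ay":0,"az":0},{"x":0,"y":0,"z":-1,"ax":0,"ay":0,"az":0}]'

```text
time_s: 17.48
ee_pos: [457.9, -128.0, 177.5]
tcp_rot: [[0.965, 0.001, 0.262], [-0.262, -0.0, 0.965], [0.001, -1.0, -0.0]]
force: [-8.9, 3.7, 17.3]
opening: 0.8
```

```bash
python3 s.py
```

```text
17.48 along -5.03 ee [ 457.93 -128.01  177.47] Fy 1.28 [-8.9   3.71 17.26] [0.58 1.63 0.04] 0.8
```

At its stop (0.2 mm for 7 N, ball at ~142 mm). Lift away and check.

Call:
apply_moves --targets '[{"x":0,"y":0,"z":10,"ax":0,"ay":0,"az":0},{"x":0,"y":0,"z":40,"ax":0,"ay":0,"az":0},{"x":0,"y":0,"z":80,"ax":0,"ay":0,"az":0},{"x":10,"y":-15,"z":115,"ax":0,"ay":0,"az":0},{"x":25,"y":-30,"z":122,"ax":0,"ay":0,"az":0}]'

```text
time_s: 17.9
ee_pos: [484.9, -158.8, 305.2]
tcp_rot: [[0.965, 0.009, 0.261], [-0.261, -0.004, 0.965], [0.01, -1.0, -0.002]]
force: [0.4, 0.3, 1.4]
opening: 0.5
```

Call:
apply_moves --targets '[{"x":34,"y":-6,"z":0,"ax":0,"ay":0,"az":0},{"x":34,"y":-6,"z":0,"ax":0,"ay":0,"az":0},{"x":34,"y":-6,"z":0,"ax":0,"ay":0,"az":0},{"x":34,"y":-6,"z":0,"ax":0,"ay":0,"az":0},{"x":34,"y":-6,"z":0,"ax":0,"ay":0,"az":0}]'

```text
time_s: 18.32
ee_pos: [516.3, -163.7, 297.5]
tcp_rot: [[0.965, 0.0, 0.262], [-0.262, -0.0, 0.965], [0.0, -1.0, -0.0]]
force: [-0.1, 0.3, 1.0]
opening: 0.6
```

```bash
python3 w.py 14; python3 -c "
from h import *
import pickle
a=pickle.load(open('w9.pkl','rb'));b=pickle.load(open('w14.pkl','rb'))
for q in (a,b): print(atz(q[3]['sleeve_mid'],125), atz(q[3]['lock_pivot'],147.5))
print(atz(b[3]['lock_ball'],142))
p,R,t=shot('scene','sc14.png')
for k in ('tube_rack','reagent_bottle','tip_box','gauze_carton'):
  print(k,[ (np.round(r['location'],1),round(r['confidence'],2)) for r in finder.tip_of(p,k)[:1]])
im=cv2.imread('pics/sc14.png')[130:210,200:300]
cv2.imwrite('pics/sc14c.png',cv2.resize(im,None,fx=7,fy=7,interpolation=cv2.INTER_CUBIC))"; python3 s.py
```

```text
sleeve_mid [253.2  59.9] 0.93 [539.7 -56.7 125. ]
lock_pivot [259.  164.3] 0.91 [ 520.8 -146.3  147.5]
lock_ball [187.7 161.2] 0.98 [ 472.6 -118.9  201. ]
lock_ball [257.5   8.4] 0.37 [549.9 -34.6 201. ]
tailstock [256.2 149.4] 0.81 [ 514.6 -155.7    0. ]
18.5667 [ 516.5 -163.8  298. ]
[542.99607222 -54.85588247 125.        ] [ 519.0553769  -144.87114986  147.5       ]
[539.69272839 -56.74154174 125.        ] [ 520.76679301 -146.31213388  147.5       ]
[ 456.70712994 -127.04337288  142.        ]
tube_rack [(array([212.6, 161.9]), 0.9)]
reagent_bottle [(array([169.3, 183.6]), 0.62)]
tip_box [(array([366.4, 300.7]), 0.98)]
gauze_carton [(array([322.1, 321.2]), 0.71)]
18.82 along -24.51 ee [ 516.69 -163.93  297.53] Fy -0.29 [ 0.28 -0.37 -0.22] [-0.02 -0.06 -0.04] 0.3
```

View pics/w14.png

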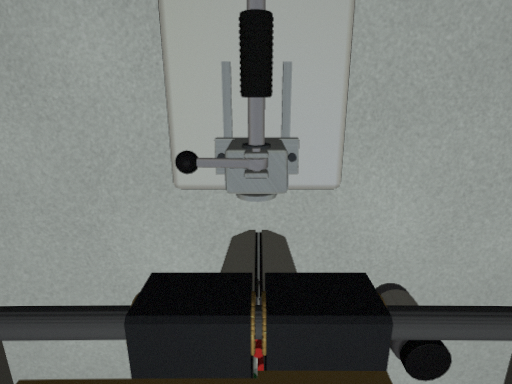

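View pics/sc14c.png

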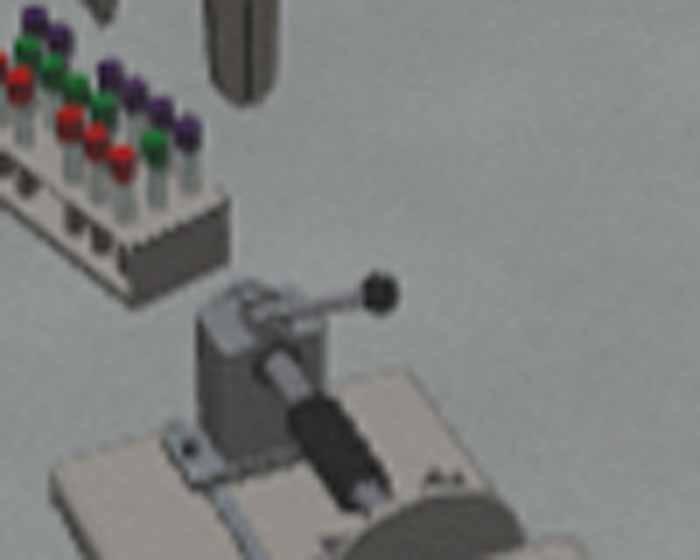

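```bash
python3 -c "
from h import *
print(job.hand_in())"; python3 s.py
```

```text
the job is handed in; nothing more can be done
None
the job is handed in; nothing more can be done
```

The rotor is locked midway in its end float. I handed the job in at about 19 s of the 72 s allowed, with the arm clear and the measured wrist force near zero.

- **Finding the stops:** Measured along the shaft, the head stop was at 98.0 mm, pressed with about 12 to 13 N. The tailstock stop was at 80.65 mm, pressed with about 12 N. That makes the travel about 17.4 mm. Wrist pictures taken at both stops showed no slip in the grip.
- **Centring:** I left the shaft at 89.4 mm, against a computed middle of 89.34 mm, and then let go.
- **Locking:** I pressed the lever ball down until it met its own stop. At the end it gave only about 0.2 mm for 7 N more, with the ball about 142 mm above the bench.
- **One rough moment:** Early in the press the fingertips caught the side of the ball. The force read about 24 N sideways and 23 N upward before it slid free. I moved the tip inward 5 mm, and after that the swing took only a few newtons.

**Last checks:**
- The wrist and scene pictures show the lever just below level. By eye, the sleeve sits the same relative to the tailstock as before locking.
- The network's own sleeve point differed by 2 to 4 mm between those two looks, but that is its usual scatter.
- The bystanders were where they started, within 2 to 4 pixels, which is also within that scatter.

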